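# Wind the bench vice open with its hand crank

### The job

Pick up the loose hand crank with the square socket by its upright handle, fit it fully down onto the square spindle of the bench vice, and wind it two full turns clockwise as seen from above, so that the jaw opens. Then let go and leave the crank sitting on the spindle.

Things in the scene. Friction and masses are not known exactly. Their poses are not given: they have to be found in the camera images.
- crank_handle (a point): Upright round wooden handle of the larger loose crank (not the small one with a round 14 mm bore): 22 mm across, 10 to 58 mm above the underside; arm 18 wide, 8 thick, 0.25 kg. It spins on its pin with slight friction (0.02 N m): the crank follows the hand when carried; when wound, the hand can keep its orientation. Point: centre, 36 mm above underside; z up, x away from the socket.
- crank_socket (a point): Square socket at the other end of that dark steel crank's arm: hub 36 mm square, 24 mm high, with a 26 mm square hole right through, open above and below. Point: centre of the hole, 12 mm above the underside; x points along the arm to the handle, whose axis is 65 mm away; the hole's walls are square to x and y; z up.
- spindle_tip (a point): Tip of the upright spindle on the dark vice gearbox (its top 60 mm above the bench). Downwards: cone 12 mm high, 6 to 20 mm wide; 20 mm square shank 16 mm high; 42 mm round collar, 28 mm below the tip, where the crank's underside rests when fully down. x, y square to the shank's flats, z up; turns with it. Crank fits in 4 positions, with 3 mm play sideways and 20 degrees in turning.
- spindle (a joint): Angle of the vice's spindle in rad, growing clockwise seen from above; -0.35 to 0.35 at the start. Two full turns add 12.57. Winding takes about 2 N at the handle and moves the steel jaw outward by 19 mm a turn; the spindle stays where it is left.
There are look-alikes about, which are no part of the job. What is shaped like the part that bears crank_handle but orange or red is not meant.

How it is judged:
On the way, in this order (a step that is already met when the one before it is completed fails the run):
1. the crank is fitted down over the square spindle, before the spindle has been wound (horizontal distance between crank_socket and spindle_tip below 0.01 m and z of crank_socket in the frame of spindle_tip below -0.008 m and value of joint spindle below 1.5 rad), for 0.1 s.
2. with the crank on it, the spindle has gone round about once (horizontal distance between crank_socket and spindle_tip below 0.01 m and z of crank_socket in the frame of spindle_tip below -0.004 m and value of joint spindle between 5.6 and 9 rad).
At the end, for the whole second after the job is handed in: The spindle stands two turns clockwise from its middle starting angle (11.2 to 14.9 rad, so about 60 degrees short or 110 degrees over pass) and is at rest; the crank sits on the spindle, within 10 mm of its axis and within 5 mm of fully down, and has been let go (value of joint spindle between 11.2 and 14.9 rad and horizontal distance between crank_socket and spindle_tip below 0.01 m and z of crank_socket in the frame of spindle_tip below -0.011 m and velocity of joint spindle between -0.1 and 0.1 rad/s); the robot touches nothing.
It also fails if it takes over 72 s, if anything falls off the work surface, if the arm or the gripper's body presses on something with over 40 N, if the wrist force passes 120 N, or if a joint passes its speed limit or range.

### The arm

A 7-joint arm with a two-finger parallel gripper is mounted at the origin on the work surface. World frame = base frame: x ahead of the robot, y to its left, z up, the work surface at z = 0. Lengths are in m, angles in rad, forces in N, time in s.
With the tool pointing down it reaches from about 0.4 to 0.85 m from the base axis. Payload 4.5 kg.
Tool frame: the origin (TCP) lies on the centre line of the jaws, within the pads' length; the fingertips stand 11 mm ahead of it and the grasp point (between the pads) lies 8 mm behind it; z points along the fingers, y is the line along which they close (so a half turn about z gives the same grasp; the last joint's range is limited). The gripper opens to 88 mm and grips with 3 to 60 N. Pads are 18 mm wide; open, the fingers measure 123 mm over their backs; the gripper's body (75 mm by 187 mm) begins 45 mm behind the grasp point.
Start: joints at [1.177, 0.689, -0.195, 1.565, 0.157, 0.902, -0.215], TCP at [0.259, -0.569, 0.216] pointing down, gripper open.
Joint ranges: [-3.01, 3.01], [-0.46, 2.08], [-1.47, 1.51], [0.13, 2.56], [-1, 4.14], [0.04, 2.09], [-2.66, 2.66]. Speed limits (rad/s): [2.57, 2.57, 3.14, 3.14, 3.14, 3.14, 3.14].

### API

Orientations are given as a unit quaternion [x, y, z, w].
In Python, from plant import * gives the robot as it stands. The module is installed in compiled form; this text tells all that it offers.
- The arm moves only by the tool send_rows, never from a script. Its argument "motion" is a list of rows, each an object of numbers: "x", "y", "z": the shift along the tool's x, y, z in cm; "rx", "ry", "rz": the turn, a rotation vector about the tool's x, y, z in rad; "jaw": the finger opening in cm, from 0 to 8.81. In form: [{"x": .., "y": .., "z": .., "rx": .., "ry": .., "rz": .., "jaw": ..}, ...]. A call has exactly 5 rows; each row shifts and turns the commanded pose from where the row before left it, along the tool's axes as they then stand; what a row does not reach is not made up. A row lasts 1/10 s, in which the tool goes at most 50 mm and 8.59 degrees, less where a joint would pass 70% of its speed; a pose out of reach is approached as far as the arm can. A call is refused whole if a number of a shift passes 5 or a number of a turn 0.15, either way. A call with a gripper value outside its range is refused whole. The fingers move at their own pace and stop on an object; "grip_force" is the grip in N (left out, the last holds). Time passes only in rows, so rows that do not move let the fingers close, or fill a call up. It gives the time, the measured TCP pose, the force, the opening and the grip force at its end, in the units of the state.
- get_state(): the state, without advancing time (a new reading comes with each control period).
- snapshot(name): name is "scene" or "side" or "wrist"; returns a dict with "img" (384x512x3 uint8, red, green, blue), "vertical_fov" (degrees; the focal length in pixels is half the picture's height over the tangent of half this angle, whatever the lens; pixels are square), "cx", "cy" (the principal point, pixels), "extrinsics" (4x4, takes a point from camera to world coordinates). Camera axes: x right, y up, looking along -z (the intrinsics and any distortion apply to the point x, -y, -z); pixel columns grow to the right and rows downward; lengths in m; the calibration is good to about 2 mm. A picture is of the moment at which its call begins. There is no depth.
- finish_job(): hands the job in; it is judged then, once.
The state is a dict: "clock": time; "q": joint angles; "qd": joint speeds; "joint_torque": joint torques, N m; "tool_pos": TCP position; "eef_rot": TCP orientation; "contact_force": force on the tool from outside, world axes, zero at the start; "moment": the same for the moment, N m; "opening": opening from 0.0 (shut) to 1.0 (fully open); "finger_force": force on a finger pad.
Only numpy, scipy, OpenCV 4.12 (cv2) and the standard library are available. Lean on these libraries where they do the work, as an engineer would, in place of code of your own. Each camera call takes 0.05 s, during which the arm holds its last target. There are 200 camera calls.

## Working session

There is one attempt and no reset: what is moved stays moved. The work goes in short steps, Python scripts to look and compute and a tool call to move; the robot and the scene stay as the last step left them, time stands still between calls to the robot, and variables do not carry over. Pictures are saved under pics/ and viewed, at most 10 in all, crops included, and the job is handed in when it is done.

Besides the shell and the picture viewer there is one more tool, called after "Request:" as name(argument=value, ...) on one line, values as JSON. send_rows: Moves the arm, as the interface text tells. Its arguments: {"type":"object","properties":{"motion":{"type":"array"},"grip_force":{"type":"number"}},"required":["motion"]}

```bash
mkdir -p pics
cat > h.py <<'E'
from plant import *
import numpy as np, cv2
def snap(n,f=None):
    s=snapshot(n)
    if f: cv2.imwrite('pics/'+f,s['img'][:,:,::-1])
    return s
def ray(s,u,v):
    f=192/np.tan(np.radians(s['vertical_fov']/2)); E=np.array(s['extrinsics'])
    d=np.array([(u-s['cx'])/f,-(v-s['cy'])/f,-1]); return E[:3,3],E[:3,:3]@d
def onz(s,u,v,z):
    o,d=ray(s,u,v); return o+d*(z-o[2])/d[2]
def tri(r1,r2):
    (a,d),(b,e)=r1,r2
    t=np.linalg.lstsq(np.c_[d,-e],b-a,rcond=None)[0]
    p,q=a+d*t[0],b+e*t[1]; return (p+q)/2,np.linalg.norm(p-q)
def proj(s,p):
    f=192/np.tan(np.radians(s['vertical_fov']/2)); E=np.array(s['extrinsics'])
    c=E[:3,:3].T@(np.array(p)-E[:3,3]); return s['cx']-f*c[0]/c[2], s['cy']+f*c[1]/c[2]
E
python3 - <<'E'
from h import *
a=snap('scene');b=snap('side');c=snap('wrist')
for s in(a,b,c): print(s['vertical_fov'],s['cx'],s['cy'],[k for k in s],np.round(s['extrinsics'],3).tolist())
im=np.hstack([a['img'],b['img']]);cv2.imwrite('pics/a.png',a['img'][:,:,::-1]);cv2.imwrite('pics/b.png',b['img'][:,:,::-1])
cv2.imwrite('pics/ab.png',cv2.resize(im,(800,300),interpolation=cv2.INTER_AREA)[:,:,::-1])
print(get_state())
E
```

```text
57.36796696044187 251.86450437914667 191.79188310290408 ['img', 'vertical_fov', 'cx', 'cy', 'extrinsics'] [[-0.781, -0.47, 0.411, 0.777], [0.625, -0.6, 0.499, 0.266], [0.012, 0.647, 0.763, 0.573], [0.0, 0.0, 0.0, 1.0]]
50.059102539081536 247.20179190161616 188.47551172206082 ['img', 'vertical_fov', 'cx', 'cy', 'extrinsics'] [[-0.998, 0.048, -0.031, 0.507], [-0.056, -0.68, 0.731, 0.507], [0.014, 0.731, 0.682, 0.619], [0.0, 0.0, 0.0, 1.0]]
71.51487934398075 258.2773601873082 190.67444017223295 ['img', 'vertical_fov', 'cx', 'cy', 'extrinsics'] [[0.415, 0.863, 0.289, 0.335], [-0.91, 0.394, 0.13, -0.534], [-0.001, -0.318, 0.948, 0.385], [0.0, 0.0, 0.0, 1.0]]
{'clock': 0.15, 'q': array([ 1.17679091,  0.68978359, -0.19453826,  1.56607479,  0.15730944,
        0.90247708, -0.21510419]), 'qd': array([ 4.55645117e-04, -2.86032919e-03, -4.26441772e-04, -3.00476177e-03,
        8.11091560e-05,  6.48350563e-04,  1.66293327e-03]), 'joint_torque': array([-1.72293545e-03, -5.27865636e+01, -1.26844212e+00, -1.53588295e+01,
       -5.24616754e-02,  3.92909569e-03,  1.11649481e-04]), 'tool_pos': array([ 0.25906361, -0.56824032,  0.21520747]), 'eef_rot': array([ 9.77202079e-01,  2.12310246e-01, -1.90385940e-04, -6.48646156e-04]), 'contact_force': array([-0.5453039 ,  0.1711625 ,  0.13573298]), 'moment': array([ 0.05630259, -0.0335828 , -0.02903244]), 'finger_force': 0.0, 'opening': 1.0034980921490688}
```

View pics/a.png

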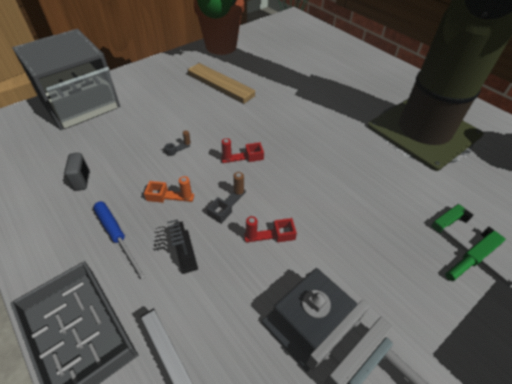

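View pics/b.png

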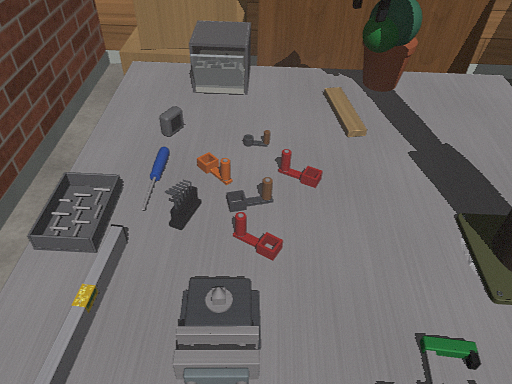

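Scene: the crank's brown handle has its top at about (239,176) and its socket at (219,209). The spindle is at (316,297). Side: handle top (267,181), socket (237,201), spindle tip (219,289). The red and orange cranks and the small one are decoys.

Run:
```python
from h import *
a=snap('scene');b=snap('side')
for n,p,q in [('handletop',(239,176),(267,180)),('socket top',(219,209),(237,200)),('tip',(317,294),(219,287))]:
    print(n,tri(ray(a,*p),ray(b,*q)))
print(onz(a,317,303,.032),onz(b,219,300,.032))
for f,s,(u,v),w in [('c1',a,(228,195),40),('c1',b,(252,193),40),('c2',a,(316,300),40),('c2',b,(219,298),40)]:
    c=cv2.resize(s['img'][v-w:v+w,u-w:u+w],(400,400),interpolation=cv2.INTER_CUBIC)
    globals().setdefault('L',[]).append(c)
im=np.vstack([np.hstack(L[:2]),np.hstack(L[2:])]);im=cv2.resize(im,(600,600))
cv2.imwrite('pics/crop.png',im[:,:,::-1])
```

```text
handletop (array([ 0.49463645, -0.11773675,  0.06145936]), np.float64(0.0016778038527322273))
socket top (array([ 0.55474811, -0.10636201,  0.012395  ]), np.float64(2.4009051721518415e-05))
tip (array([0.5623729 , 0.15929808, 0.08904636]), np.float64(0.0014201583430763067))
[0.54858435 0.15800132 0.032     ] [0.56526455 0.14558113 0.032     ]
```

View pics/crop.png

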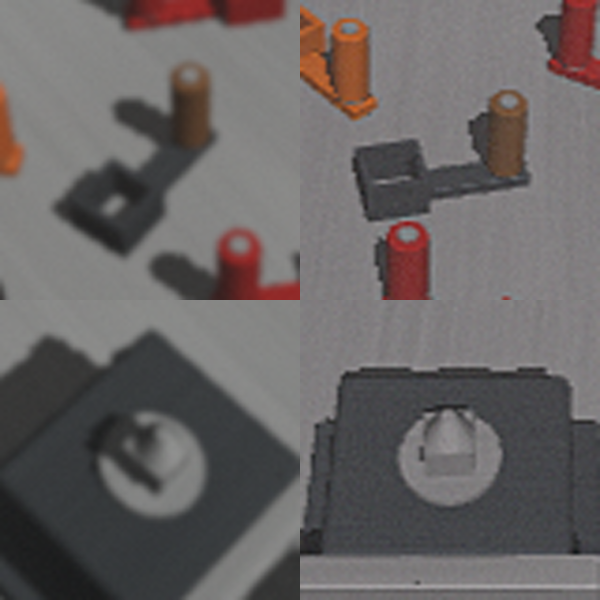

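Crop: handle tops, hub rims and the conical tip are clear, and the shank looks nearly square to the gearbox. I'll refine these points and work out the first moves.

```bash
cat >> h.py <<'E'
from scipy.spatial.transform import Rotation as R
def totool(d):
    return np.round(R.from_quat(get_state()['eef_rot']).inv().apply(d)*100,2)
E
python3 - <<'E'
from h import *
a=snap('scene');b=snap('side')
P={}
for n,p,q in [('handle',(238.7,173.7),(268,179.7)),('socket',(217.9,208.3),(236,197)),('tip',(315.5,293.3),(218.7,286.8)),('collar',(316.8,304),(219,300.1))]:
    P[n],e=tri(ray(a,*p),ray(b,*q)); print(n,P[n].round(4),round(e,4))
d=P['handle']-P['socket'];print(np.hypot(*d[:2]),np.degrees(np.arctan2(d[1],d[0])))
s=get_state();r=R.from_quat(s['eef_rot']);print(r.as_matrix().round(3))
print(totool(np.r_[P['handle'][:2],.2]-s['tool_pos']))
E
```

```text
handle [ 0.4919 -0.1222  0.0603] 0.0014
socket [ 0.5575 -0.1055  0.0201] 0.0029
tip [0.5628 0.1571 0.087 ] 0.0004
collar [0.5624 0.1647 0.0623] 0.0007
0.06769024469736025 -165.6785601097618
[[ 0.91   0.415 -0.   ]
 [ 0.415 -0.91   0.   ]
 [-0.    -0.    -1.   ]]
[ 39.69 -30.96   1.57]
```

Request:
send_rows(motion=[{"x":2.65,"y":-2.06},{"x":2.65,"y":-2.06},{"x":2.65,"y":-2.06},{"x":2.65,"y":-2.06},{"x":2.65,"y":-2.06}])

```text
schema error: expected keys x, y, z, rx, ry, rz, jaw
```

Request:
send_rows(motion=[{"x":2.65,"y":-2.06},{"x":2.65,"y":-2.06},{"x":2.65,"y":-2.06},{"x":2.65,"y":-2.06},{"x":2.65,"y":-2.06}])

```text
schema error: expected keys x, y, z, rx, ry, rz, jaw
```

Request:
send_rows(motion=[{"x":2.65,"y":-2.06},{"x":2.65,"y":-2.06},{"x":2.65,"y":-2.06},{"x":2.65,"y":-2.06},{"rz":-0.14,"jaw":4.4}])

```text
schema error: expected keys x, y, z, rx, ry, rz, jaw
```

Request:
send_rows(motion=[{"rz":-0.14},{"rz":-0.14},{"rz":-0.14},{"rz":-0.14},{"rz":-0.14}])

```text
schema error: expected keys x, y, z, rx, ry, rz, jaw
```

Request:
send_rows(motion=[{"rz":-0.14},{"rz":-0.14},{"rz":-0.14},{"rz":-0.14},{}])

```text
schema error: expected keys x, y, z, rx, ry, rz, jaw
```

Run:
```python
from h import *
c=snap('wrist','w1.png');s=get_state();print(s['clock'],s['tool_pos'],R.from_quat(s['eef_rot']).as_matrix().round(3).tolist(),s['q'].round(2),s['opening'])
for p in [(.4919,-.1222,.058),(.5575,-.1055,.024)]: print(proj(c,p))
```

```text
0.4 [ 0.2592671  -0.56858473  0.21570655] [[0.91, 0.415, -0.0], [0.415, -0.91, 0.0], [0.0, -0.0, -1.0]] [ 1.18  0.69 -0.19  1.57  0.16  0.9  -0.22] 0.9975225637628904
(np.float64(-132.2745428399224), np.float64(-314.84008371193926))
(np.float64(-98.44178568366573), np.float64(-378.2365817736163))
```

View pics/w1.png

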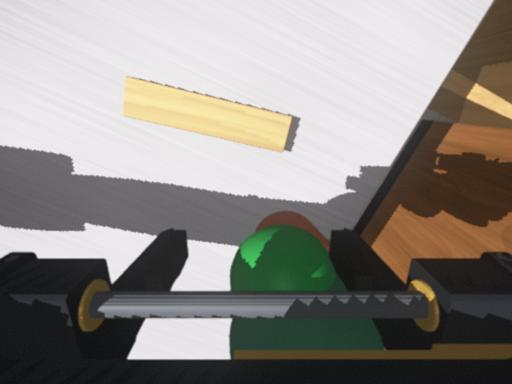

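The calls were refused because every row needs all seven keys, so nothing moved. The picture shows only the start area. I'll send the same moves with full rows.

Request:
send_rows(motion=[{"x":2.65,"y":-2.06,"z":0,"rx":0,"ry":0,"rz":0,"jaw":4.4},{"x":2.65,"y":-2.06,"z":0,"rx":0,"ry":0,"rz":0,"jaw":4.4},{"x":2.65,"y":-2.06,"z":0,"rx":0,"ry":0,"rz":0,"jaw":4.4},{"x":2.65,"y":-2.06,"z":0,"rx":0,"ry":0,"rz":0,"jaw":4.4},{"x":2.65,"y":-2.06,"z":0,"rx":0,"ry":0,"rz":0,"jaw":4.4}], grip_force=50)

```text
clock: 0.9
tool_pos: [0.3377, -0.4188, 0.216]
eef_rot: [0.977, 0.212, 0.0, 0.0]
contact_force: [0.7, -0.5, 0.3]
opening: 0.569
finger_force: 0.0
```

Request:
send_rows(motion=[{"x":2.65,"y":-2.06,"z":0,"rx":0,"ry":0,"rz":0,"jaw":4.4},{"x":2.65,"y":-2.06,"z":0,"rx":0,"ry":0,"rz":0,"jaw":4.4},{"x":2.65,"y":-2.06,"z":0,"rx":0,"ry":0,"rz":0,"jaw":4.4},{"x":2.65,"y":-2.06,"z":0,"rx":0,"ry":0,"rz":0,"jaw":4.4},{"x":2.65,"y":-2.06,"z":0,"rx":0,"ry":0,"rz":0,"jaw":4.4}])

```text
clock: 1.4
tool_pos: [0.4156, -0.2701, 0.216]
eef_rot: [0.977, 0.212, 0.0, 0.0]
contact_force: [-0.3, -0.1, -0.2]
opening: 0.501
finger_force: 0.0
```

Request:
send_rows(motion=[{"x":2.65,"y":-2.06,"z":0,"rx":0,"ry":0,"rz":0,"jaw":4.4},{"x":2.65,"y":-2.06,"z":0,"rx":0,"ry":0,"rz":0,"jaw":4.4},{"x":2.65,"y":-2.06,"z":0,"rx":0,"ry":0,"rz":0,"jaw":4.4},{"x":2.65,"y":-2.06,"z":0,"rx":0,"ry":0,"rz":0,"jaw":4.4},{"x":0,"y":0,"z":0,"rx":0,"ry":0,"rz":-0.14,"jaw":4.4}])

```text
clock: 1.9
tool_pos: [0.4804, -0.1463, 0.2162]
eef_rot: [0.958, 0.286, 0.002, -0.001]
contact_force: [-0.8, -1.2, 0.2]
opening: 0.495
finger_force: 0.0
```

Request:
send_rows(motion=[{"x":0,"y":0,"z":0,"rx":0,"ry":0,"rz":-0.14,"jaw":4.4},{"x":0,"y":0,"z":0,"rx":0,"ry":0,"rz":-0.14,"jaw":4.4},{"x":0,"y":0,"z":0,"rx":0,"ry":0,"rz":-0.14,"jaw":4.4},{"x":0,"y":0,"z":0,"rx":0,"ry":0,"rz":-0.14,"jaw":4.4},{"x":0,"y":0,"z":0,"rx":0,"ry":0,"rz":-0.14,"jaw":4.4}])

```text
clock: 2.4
tool_pos: [0.4773, -0.1524, 0.216]
eef_rot: [0.804, 0.595, 0.0, 0.0]
contact_force: [0.5, 0.1, 0.6]
opening: 0.497
finger_force: 0.0
```

Request:
send_rows(motion=[{"x":0,"y":0,"z":0,"rx":0,"ry":0,"rz":-0.14,"jaw":4.4},{"x":0,"y":0,"z":0,"rx":0,"ry":0,"rz":-0.14,"jaw":4.4},{"x":0,"y":0,"z":0,"rx":0,"ry":0,"rz":-0.14,"jaw":4.4},{"x":0,"y":0,"z":0,"rx":0,"ry":0,"rz":-0.14,"jaw":4.4},{"x":0,"y":0,"z":0,"rx":0,"ry":0,"rz":0,"jaw":4.4}])

```text
clock: 2.9
tool_pos: [0.4772, -0.1525, 0.2158]
eef_rot: [0.611, 0.792, 0.0, -0.0]
contact_force: [-0.5, -0.3, -0.3]
opening: 0.503
finger_force: 0.0
```

Run:
```python
from h import *
c=snap('wrist','w1.png');s=get_state();print(s['clock'],s['tool_pos'],R.from_quat(s['eef_rot']).as_matrix().round(3).tolist(),s['q'].round(2),s['opening'])
for p in [(.4919,-.1222,.058),(.5575,-.1055,.024)]: print(proj(c,p))
```

```text
2.95 [ 0.47725084 -0.15251332  0.21583514] [[-0.251, 0.968, 0.0], [0.968, 0.251, 0.0], [0.0, 0.0, -1.0]] [ 0.58  0.57 -0.57  1.92  0.43  0.77  0.02] 0.49905778391842937
(np.float64(275.2710637691738), np.float64(150.1803101942209))
(np.float64(323.58559224454274), np.float64(146.16171438744112))
```

View pics/w1.png

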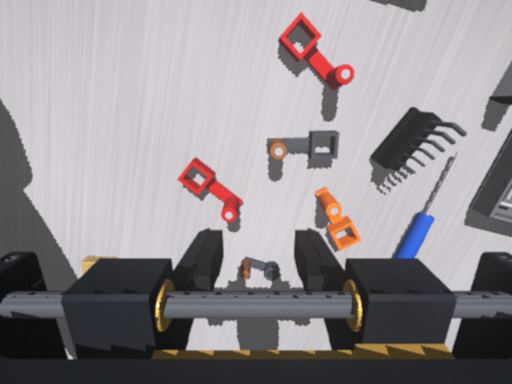

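Wrist view: handle top is at (278,151) and socket at (323,146), which matches the two-view estimate to within about 2 mm. I'll correct for that and descend.

Run:
```python
from h import *
c=snap('wrist');m=c['img']
hsv=cv2.cvtColor(m,cv2.COLOR_RGB2HSV)
h=onz(c,278,151,.058);so=onz(c,323.5,145,.024);print(h,so,np.degrees(np.arctan2(*(so-h)[1::-1])),np.hypot(*(so-h)[:2]))
a=np.array(get_state()['tool_pos']);t=(h[:2]+[.4919,-.1222])/2;print(t,totool(np.r_[t,.032]-a))
```

```text
[ 0.4955777 -0.1223551  0.058    ] [ 0.55707044 -0.10427549  0.024     ] 16.38397682594927 0.06409546306736458
[ 0.49373885 -0.12227755] [ 2.51  2.35 18.39]
```

Request:
send_rows(motion=[{"x":0.85,"y":0.8,"z":2,"rx":0,"ry":0,"rz":0,"jaw":4.4},{"x":0.85,"y":0.8,"z":2,"rx":0,"ry":0,"rz":0,"jaw":4.4},{"x":0.8,"y":0.8,"z":2,"rx":0,"ry":0,"rz":0,"jaw":4.4},{"x":0,"y":0,"z":3,"rx":0,"ry":0,"rz":0,"jaw":4.4},{"x":0,"y":0,"z":0,"rx":0,"ry":0,"rz":0,"jaw":4.4}])

```text
clock: 3.5
tool_pos: [0.4919, -0.1216, 0.1234]
eef_rot: [0.611, 0.792, -0.002, -0.002]
contact_force: [-0.7, -0.8, 0.0]
opening: 0.5
finger_force: 0.0
```

Run:
```python
from h import *
c=snap('wrist','w2.png');s=get_state();print(s['tool_pos']);print(proj(c,(.4937,-.1223,.058)),proj(c,np.r_[s['tool_pos'][:2],.058]))
```

```text
[ 0.49296819 -0.12195772  0.12495259]
(np.float64(259.4936431452716), np.float64(195.819915529094)) (np.float64(258.83173513622444), np.float64(195.30027338059713))
```

View pics/w2.png

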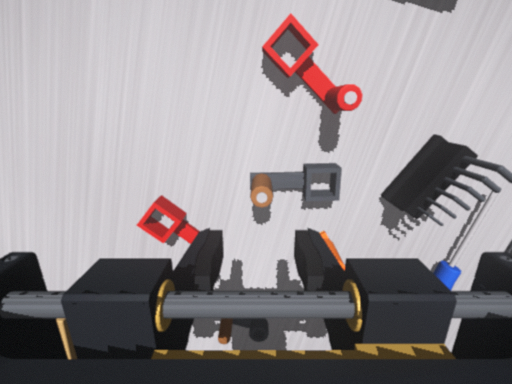

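The handle top is at (262,197), 1–2 mm from the aim, which is well inside the jaw opening. I'll descend and grip.

Request:
send_rows(motion=[{"x":0,"y":0.1,"z":2.5,"rx":0,"ry":0,"rz":0,"jaw":4.4},{"x":0,"y":0,"z":2.5,"rx":0,"ry":0,"rz":0,"jaw":4.4},{"x":0,"y":0,"z":2.5,"rx":0,"ry":0,"rz":0,"jaw":4.4},{"x":0,"y":0,"z":1.6,"rx":0,"ry":0,"rz":0,"jaw":4.4},{"x":0,"y":0,"z":0,"rx":0,"ry":0,"rz":0,"jaw":4.4}])

```text
clock: 4.05
tool_pos: [0.4949, -0.1222, 0.0346]
eef_rot: [0.611, 0.791, -0.001, -0.0]
contact_force: [-0.3, -0.5, 0.9]
opening: 0.5
finger_force: 0.0
```

Request:
send_rows(motion=[{"x":0,"y":0,"z":0,"rx":0,"ry":0,"rz":0,"jaw":1.5},{"x":0,"y":0,"z":0,"rx":0,"ry":0,"rz":0,"jaw":1.5},{"x":0,"y":0,"z":0,"rx":0,"ry":0,"rz":0,"jaw":1.5},{"x":0,"y":0,"z":0,"rx":0,"ry":0,"rz":0,"jaw":1.5},{"x":0,"y":0,"z":0,"rx":0,"ry":0,"rz":0,"jaw":1.5}], grip_force=50)

```text
clock: 4.55
tool_pos: [0.4952, -0.1223, 0.0359]
eef_rot: [0.611, 0.792, -0.0, 0.001]
contact_force: [-1.7, -0.7, 7.3]
opening: 0.171
finger_force: 3.9
```

The opening went to 15 mm, though the handle is 22 mm across, so the grasp looks wrong. Looking.

Run:
```python
from h import *
c=snap('wrist')['img'];a=snap('scene')['img'];b=snap('side')['img'];print({k:np.round(v,3) for k,v in get_state().items()})
im=np.hstack([cv2.resize(c,(400,300)),cv2.resize(a[120:270,130:330],(400,300))]);im=np.vstack([im,np.hstack([cv2.resize(b[120:270,170:370],(400,300)),np.zeros((300,400,3),np.uint8)])])
cv2.imwrite('pics/x1.png',im[:,:,::-1])
```

```text
{'clock': np.float64(4.7), 'q': array([ 0.327,  0.858, -0.29 ,  2.035,  0.698,  0.344, -0.278]), 'qd': array([-0.001,  0.   ,  0.   ,  0.002,  0.001, -0.001, -0.002]), 'joint_torque': array([-3.720e-01, -4.562e+01, -2.518e+00, -5.376e+00,  3.100e-02,
       -5.190e-01,  2.000e-03]), 'tool_pos': array([ 0.495, -0.122,  0.036]), 'eef_rot': array([ 0.611,  0.792, -0.   ,  0.001]), 'contact_force': array([-1.593, -0.101,  8.347]), 'moment': array([-0.139,  0.249,  0.051]), 'finger_force': np.float64(3.906), 'opening': np.float64(0.172)}
```

View pics/x1.png

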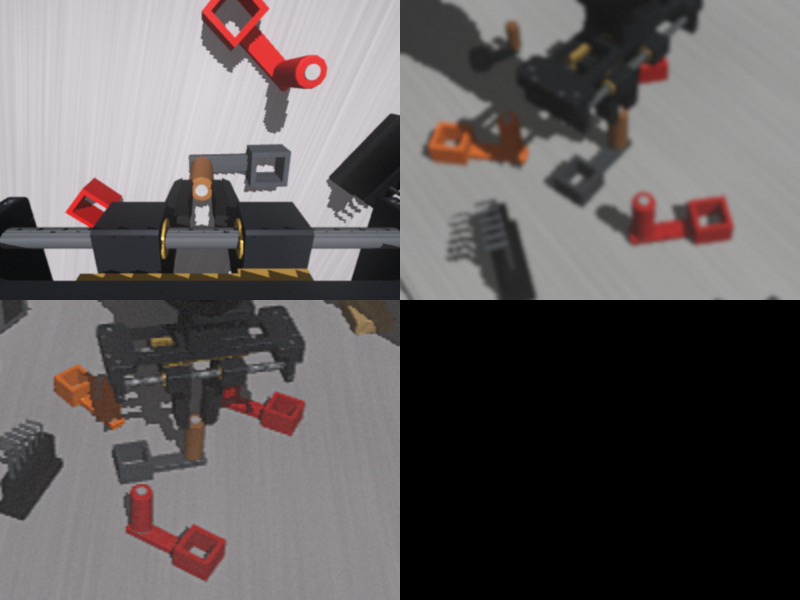

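The handle at wrist pixel (258,243) stands beyond the fingers (+tool x), so the pads are not around it. I'll quantify the offset.

Run:
```python
from h import *
c=snap('wrist','w3.png');s=get_state()
print('tcp@.058',proj(c,np.r_[s['tool_pos'][:2],.058]),'tcp',proj(c,s['tool_pos']))
m=cv2.cvtColor(c['img'],cv2.COLOR_RGB2HSV)
im=c['img'][180:290,200:320];cv2.imwrite('pics/x2.png',cv2.resize(im,(654,600),interpolation=cv2.INTER_CUBIC)[:,:,::-1])
print(onz(c,258.5,243,.058))
a=snap('scene');b=snap('side');
print(tri(ray(a,130+621/2-200,120+112/2),ray(b,170+196/2,120+(421-300)/2)))
print(onz(b,287,168,.008))
```

```text
tcp@.058 (np.float64(257.3205641413219), np.float64(241.14219606202775)) tcp (np.float64(257.3630922144153), np.float64(225.52011236860704))
[ 0.49626657 -0.12342193  0.058     ]
(array([ 0.49262917, -0.11543936,  0.06218783]), np.float64(0.001828258455304275))
[ 0.44775864 -0.22372295  0.008     ]
```

View pics/x2.png

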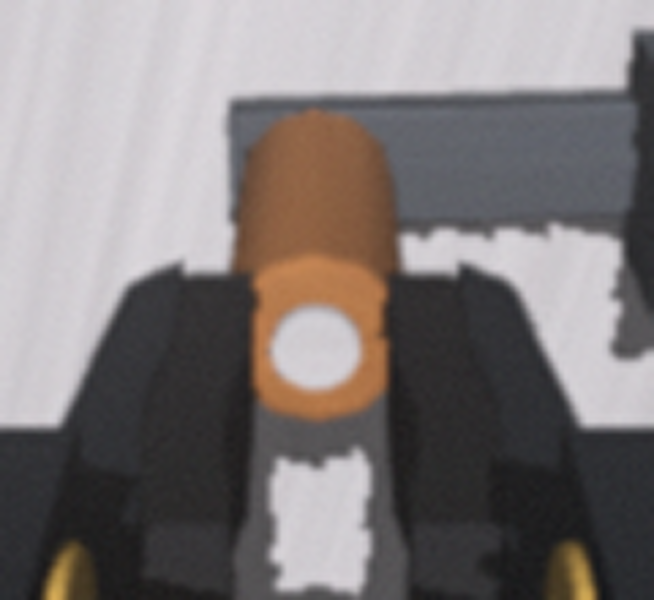

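The handle is centred between the pads, clipped evenly on both sides, so the pads seem to be on it and stopped only by the jaw command. I'll close fully.

Request:
send_rows(motion=[{"x":0,"y":0,"z":0,"rx":0,"ry":0,"rz":0,"jaw":0},{"x":0,"y":0,"z":0,"rx":0,"ry":0,"rz":0,"jaw":0},{"x":0,"y":0,"z":0,"rx":0,"ry":0,"rz":0,"jaw":0},{"x":0,"y":0,"z":0,"rx":0,"ry":0,"rz":0,"jaw":0},{"x":0,"y":0,"z":0,"rx":0,"ry":0,"rz":0,"jaw":0}], grip_force=55)

```text
clock: 5.35
tool_pos: [0.4951, -0.1224, 0.036]
eef_rot: [0.611, 0.792, -0.0, 0.001]
contact_force: [-2.2, -0.6, 8.4]
opening: 0.006
finger_force: 4.4
```

Run:
```python
from h import *
c=snap('wrist','w4.png');print({k:np.round(v,3) for k,v in get_state().items() if k in('tool_pos','contact_force','moment','opening','finger_force')})
for p in ('w3','w4'):
    m=cv2.imread(f'pics/{p}.png');h=cv2.cvtColor(m,cv2.COLOR_BGR2HSV)
    k=cv2.inRange(h,(5,90,60),(20,255,255))[190:262,230:290]
    print(p,[(r+190,int(x.min())+230,int(x.max())+230) for r in range(0,72,6) if len(x:=np.where(k[r])[0])])
```

```text
{'tool_pos': array([ 0.495, -0.122,  0.036]), 'contact_force': array([-1.443, -0.248,  9.072]), 'moment': array([-0.071,  0.344,  0.065]), 'finger_force': np.float64(4.353), 'opening': np.float64(0.005)}
w3 [(202, 251, 264), (208, 246, 269), (214, 245, 271), (220, 244, 271), (226, 244, 272), (232, 246, 270), (238, 246, 270), (244, 246, 271), (250, 246, 271), (256, 254, 261)]
w4 [(202, 251, 264), (208, 246, 269), (214, 245, 271), (220, 244, 272), (226, 244, 272)]
```

Run:
```python
from h import *
c=snap('wrist')['img'];a=snap('scene');b=snap('side');p=get_state()['tool_pos']
def crop(s,w=50):
    m=s['img'].copy();u,v=proj(s,p);print(u,v,proj(s,p-[0,0,.011]),proj(s,np.r_[p[:2],.058]));u,v=int(u),int(v)
    m=m[v-w:v+w,u-w:u+w];return cv2.resize(m,(400,400),interpolation=cv2.INTER_CUBIC)
im=np.hstack([crop(a),crop(b)]);cv2.imwrite('pics/x3.png',im[:,:,::-1])
```

```text
237.65449342804868 182.83183490023495 (np.float64(237.7550799179308), np.float64(186.3636377706354)) (np.float64(237.44622537292884), np.float64(175.51910616552112))
266.08452575985075 187.9675979262462 (np.float64(265.84814899243173), np.float64(191.7961235113928)) (np.float64(266.5696622610661), np.float64(180.1099834598513))
```

View pics/x3.png

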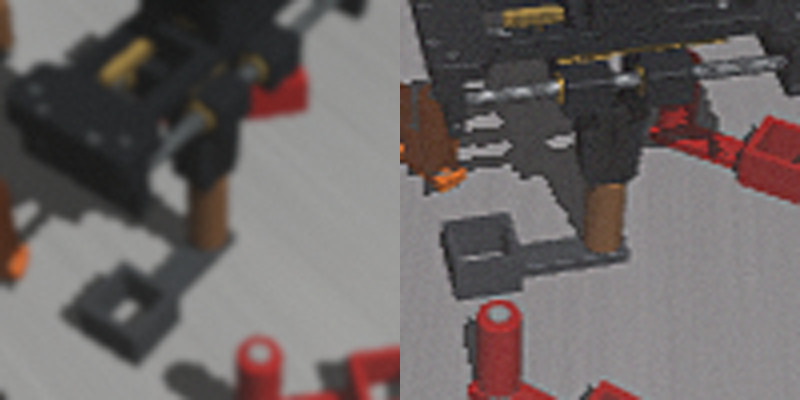

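The closed fingers sit on the handle's top, at z of about 58 mm, while the reported TCP z is 36 mm. So the real fingertips stand about 33 mm higher than the nominal tool. This agrees with the upward force and with the tip row in the wrist image. I'll lift, reopen and go deeper in watched steps.

Request:
send_rows(motion=[{"x":0,"y":0,"z":-1.5,"rx":0,"ry":0,"rz":0,"jaw":0},{"x":0,"y":0,"z":-1.0,"rx":0,"ry":0,"rz":0,"jaw":4.4},{"x":0,"y":0,"z":0,"rx":0,"ry":0,"rz":0,"jaw":4.4},{"x":0,"y":0,"z":0,"rx":0,"ry":0,"rz":0,"jaw":4.4},{"x":0,"y":0,"z":0,"rx":0,"ry":0,"rz":0,"jaw":4.4}])

```text
clock: 6.05
tool_pos: [0.4948, -0.1219, 0.0595]
eef_rot: [0.611, 0.792, -0.0, -0.0]
contact_force: [0.0, -0.8, 0.6]
opening: 0.34
finger_force: 0.0
```

Request:
send_rows(motion=[{"x":0,"y":0,"z":1,"rx":0,"ry":0,"rz":0,"jaw":4.4},{"x":0,"y":0,"z":1.0,"rx":0,"ry":0,"rz":0,"jaw":4.4},{"x":0,"y":0,"z":1,"rx":0,"ry":0,"rz":0,"jaw":4.4},{"x":0,"y":0,"z":0.5,"rx":0,"ry":0,"rz":0,"jaw":4.4},{"x":0,"y":0,"z":0,"rx":0,"ry":0,"rz":0,"jaw":4.4}])

```text
clock: 6.55
tool_pos: [0.4943, -0.1216, 0.0237]
eef_rot: [0.61, 0.792, -0.001, -0.001]
contact_force: [-0.7, 0.6, 0.1]
opening: 0.501
finger_force: 0.0
```

Run:
```python
from h import *
print({k:np.round(v,3) for k,v in get_state().items() if k in('clock','tool_pos','contact_force','moment','opening','finger_force')})
```

```text
{'clock': np.float64(6.55), 'tool_pos': array([ 0.494, -0.122,  0.024]), 'contact_force': array([-0.747,  0.608,  0.13 ]), 'moment': array([-0.01 , -0.07 ,  0.014]), 'finger_force': np.float64(0.0), 'opening': np.float64(0.501)}
```

Request:
send_rows(motion=[{"x":0,"y":0,"z":0.5,"rx":0,"ry":0,"rz":0,"jaw":4.4},{"x":0,"y":0,"z":0.5,"rx":0,"ry":0,"rz":0,"jaw":4.4},{"x":0,"y":0,"z":0.3,"rx":0,"ry":0,"rz":0,"jaw":4.4},{"x":0,"y":0,"z":0,"rx":0,"ry":0,"rz":0,"jaw":4.4},{"x":0,"y":0,"z":0,"rx":0,"ry":0,"rz":0,"jaw":4.4}])

```text
clock: 7.05
tool_pos: [0.4951, -0.1218, 0.0119]
eef_rot: [0.611, 0.792, -0.0, 0.0]
contact_force: [-0.8, 0.2, -0.7]
opening: 0.5
finger_force: 0.0
```

Request:
send_rows(motion=[{"x":0,"y":0,"z":0.3,"rx":0,"ry":0,"rz":0,"jaw":4.4},{"x":0,"y":0,"z":0.3,"rx":0,"ry":0,"rz":0,"jaw":4.4},{"x":0,"y":0,"z":0.3,"rx":0,"ry":0,"rz":0,"jaw":4.4},{"x":0,"y":0,"z":0,"rx":0,"ry":0,"rz":0,"jaw":4.4},{"x":0,"y":0,"z":0,"rx":0,"ry":0,"rz":0,"jaw":4.4}])

```text
clock: 7.55
tool_pos: [0.495, -0.1218, 0.0027]
eef_rot: [0.611, 0.792, -0.0, -0.0]
contact_force: [-0.2, 0.1, -0.2]
opening: 0.493
finger_force: 0.0
```

There's still no contact with the nominal tip below the bench, so the offset is confirmed. Closing.

Request:
send_rows(motion=[{"x":0,"y":0,"z":0,"rx":0,"ry":0,"rz":0,"jaw":0},{"x":0,"y":0,"z":0,"rx":0,"ry":0,"rz":0,"jaw":0},{"x":0,"y":0,"z":0,"rx":0,"ry":0,"rz":0,"jaw":0},{"x":0,"y":0,"z":0,"rx":0,"ry":0,"rz":0,"jaw":0},{"x":0,"y":0,"z":0,"rx":0,"ry":0,"rz":0,"jaw":0}], grip_force=55)

```text
clock: 8.05
tool_pos: [0.4951, -0.1219, 0.0029]
eef_rot: [0.611, 0.792, -0.0, 0.0]
contact_force: [0.0, -0.1, -0.1]
opening: 0.232
finger_force: 55.0
```

Request:
send_rows(motion=[{"x":0,"y":0,"z":-1,"rx":0,"ry":0,"rz":0,"jaw":0},{"x":0,"y":0,"z":-1,"rx":0,"ry":0,"rz":0,"jaw":0},{"x":0,"y":0,"z":-2,"rx":0,"ry":0,"rz":0,"jaw":0},{"x":0,"y":0,"z":-2,"rx":0,"ry":0,"rz":0,"jaw":0},{"x":0,"y":0,"z":-2,"rx":0,"ry":0,"rz":0,"jaw":0}])

```text
clock: 8.55
tool_pos: [0.4948, -0.122, 0.0843]
eef_rot: [0.611, 0.792, -0.0, 0.0]
contact_force: [1.2, -0.2, -2.5]
opening: 0.232
finger_force: 55.0
```

Run:
```python
from h import *
print({k:np.round(v,3) for k,v in get_state().items() if k in('clock','tool_pos','contact_force','moment','opening','finger_force')})
for n in('wrist','side','scene'): snap(n,n+'5.png')
```

```text
{'clock': np.float64(8.55), 'tool_pos': array([ 0.495, -0.122,  0.084]), 'contact_force': array([ 1.218, -0.249, -2.503]), 'moment': array([-0.084, -0.028,  0.041]), 'finger_force': np.float64(55.01), 'opening': np.float64(0.232)}
```

Gripped: opening about 20 mm, and the 2.5 N weight shows. Lift, turn the arm toward the shank's angle, and stop short of the spindle for a look.

Request:
send_rows(motion=[{"x":0,"y":0,"z":-2,"rx":0,"ry":0,"rz":0,"jaw":0},{"x":0,"y":0,"z":-2,"rx":0,"ry":0,"rz":0,"jaw":0},{"x":0,"y":0,"z":0,"rx":0,"ry":0,"rz":0.07,"jaw":0},{"x":0,"y":0,"z":0,"rx":0,"ry":0,"rz":0.07,"jaw":0},{"x":0,"y":0,"z":0,"rx":0,"ry":0,"rz":0.07,"jaw":0}])

```text
clock: 9.2
tool_pos: [0.4943, -0.1219, 0.122]
eef_rot: [0.691, 0.723, -0.001, -0.001]
contact_force: [0.1, -0.2, -1.9]
opening: 0.231
finger_force: 55.0
```

Request:
send_rows(motion=[{"x":2.2,"y":0.12,"z":0,"rx":0,"ry":0,"rz":0,"jaw":0},{"x":2.2,"y":0.12,"z":0,"rx":0,"ry":0,"rz":0,"jaw":0},{"x":2.2,"y":0.12,"z":0,"rx":0,"ry":0,"rz":0,"jaw":0},{"x":2.2,"y":0.12,"z":0,"rx":0,"ry":0,"rz":0,"jaw":0},{"x":2.2,"y":0.12,"z":0,"rx":0,"ry":0,"rz":0,"jaw":0}])

```text
clock: 9.7
tool_pos: [0.495, -0.0109, 0.1219]
eef_rot: [0.69, 0.724, -0.001, -0.001]
contact_force: [0.9, -0.2, -1.7]
opening: 0.233
finger_force: 55.0
```

Request:
send_rows(motion=[{"x":2.2,"y":0.12,"z":0,"rx":0,"ry":0,"rz":0,"jaw":0},{"x":2.2,"y":0.12,"z":0,"rx":0,"ry":0,"rz":0,"jaw":0},{"x":2.2,"y":0.12,"z":0,"rx":0,"ry":0,"rz":0,"jaw":0},{"x":1.5,"y":0.12,"z":0,"rx":0,"ry":0,"rz":0,"jaw":0},{"x":0,"y":0,"z":0,"rx":0,"ry":0,"rz":0,"jaw":0}])

```text
clock: 10.2
tool_pos: [0.4964, 0.0724, 0.1221]
eef_rot: [0.689, 0.725, 0.0, -0.001]
contact_force: [0.2, 0.2, -2.3]
opening: 0.238
finger_force: 55.0
```

Run:
```python
from h import *
c=snap('wrist','w6.png');a=snap('scene','a6.png');b=snap('side','b6.png');s=get_state()
print({k:np.round(v,3) for k,v in s.items() if k in('clock','tool_pos','eef_rot','contact_force','opening','finger_force')})
up=c['img'][0:300,110:510]
def crop(s,p,w):
    u,v=map(int,proj(s,p));print('crop origin',u-w,v-w);return cv2.resize(s['img'][v-w:v+w,u-w:u+w],(300,300),interpolation=cv2.INTER_CUBIC)
hs=np.r_[s['tool_pos'][:2],0]+[.03,0,.14]
R_=np.vstack([crop(a,(.5626,.16,.075),30),crop(b,(.53,.13,.1),60)])
im=np.zeros((600,800,3),np.uint8);im[:,500:]=R_;im[:375,:500]=cv2.resize(up,(500,375),interpolation=cv2.INTER_CUBIC)
for k,p in dict(tip=(.5626,.1600,.0885),col=(.5626,.16,.062)).items(): print(k,proj(c,p))
cv2.imwrite('pics/y.png',im[:,:,::-1])
```

```text
{'clock': np.float64(10.35), 'tool_pos': array([0.496, 0.068, 0.122]), 'eef_rot': array([ 0.691,  0.723, -0.001,  0.   ]), 'contact_force': array([-0.33 , -0.321, -1.77 ]), 'finger_force': np.float64(55.004), 'opening': np.float64(0.234)}
crop origin 285 267
crop origin 181 208
tip (np.float64(354.76552451577925), np.float64(99.84990066553367))
col (np.float64(343.6300913090125), np.float64(100.05048267072276))
```

View pics/y.png

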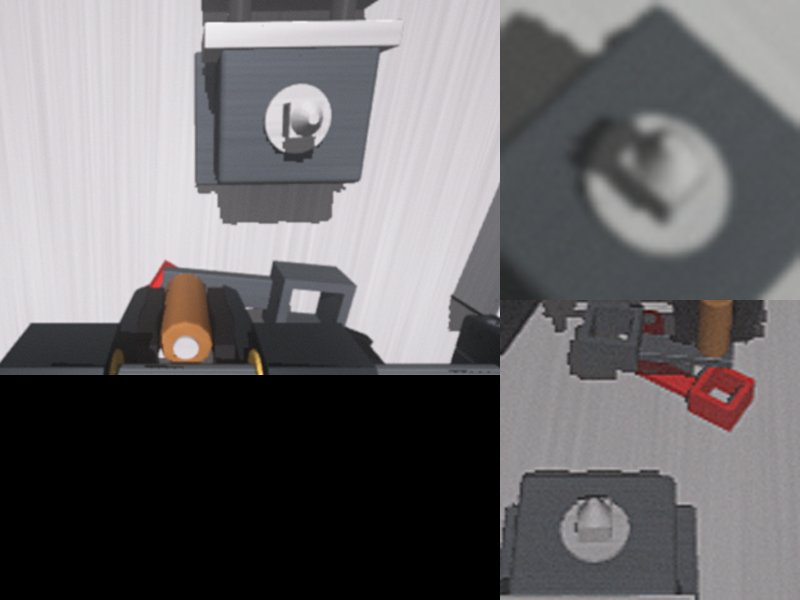

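The wrist view shows the tip at (362,94) and the collar at (348,94), with the shank nearly square to the tool. The crank hangs level but has swung a few degrees clockwise on its pin. I'll locate the hub and the spindle numerically.

```bash
cat > m.py <<'E'
from h import *
def hub(s,roi,thr):
    # bright-ish background seen through dark hub: find the hole contour
    x0,y0,x1,y1=roi;g=cv2.cvtColor(s['img'],cv2.COLOR_RGB2GRAY)[y0:y1,x0:x1]
    m=(g<thr).astype(np.uint8)*255
    cs,h=cv2.findContours(m,cv2.RETR_CCOMP,cv2.CHAIN_APPROX_NONE)
    out=[]
    for k,c in enumerate(cs):
        if cv2.contourArea(c)>25:
            out.append((h[0][k][3]>=0,cv2.contourArea(c),(cv2.approxPolyDP(c,2,True)[:,0]+[x0,y0]).tolist()))
    return out
E
python3 - <<'E'
from m import *
c=snap('wrist');b=snap('side')
for s,roi in((c,(230,190,420,262)),(b,(200,205,300,250))):
    print(np.percentile(cv2.cvtColor(s['img'],cv2.COLOR_RGB2GRAY)[roi[1]:roi[3],roi[0]:roi[2]],[10,30,50,70,90]))
    for t in (95,120):
        for o in hub(s,roi,t): print(t,o)
for col,wp,sp,cp in [('tip',(362,94.4),(181+94.5/2.5,208+197/2.5),(285+157/5,267+136/5)),('col',(348.4,94.4),(181+95/2.5,208+229/2.5),(285+156/5,267+184/5))]:
    a=snap('scene')
    print(col,tri(ray(c,*wp),ray(b,*sp)),tri(ray(c,*wp),ray(a,*cp)),tri(ray(a,*cp),ray(b,*sp)))
E
```

```text
[ 53.  93. 115. 216. 221.]
95 (np.False_, 3825.0, [[230, 226], [230, 261], [241, 260], [244, 228], [242, 232], [239, 228], [230, 229], [240, 211], [244, 216], [327, 224], [323, 245], [314, 245], [310, 249], [305, 246], [298, 231], [289, 227], [274, 230], [269, 224], [268, 250], [265, 252], [272, 261], [396, 261], [380, 257], [385, 235], [367, 233], [361, 252], [345, 251], [341, 245], [338, 256], [331, 256], [339, 222], [391, 227], [377, 214], [329, 210], [327, 220], [321, 222], [260, 216], [242, 207]])
120 (np.False_, 7255.5, [[230, 225], [230, 261], [245, 261], [255, 256], [271, 261], [397, 261], [386, 256], [393, 228], [374, 213], [329, 209], [325, 221], [262, 216], [242, 206]])
120 (np.True_, 469.0, [[344, 230], [367, 233], [360, 252], [342, 248], [340, 241]])
[ 54.9  71.   80.  144.  149. ]
95 (np.False_, 2683.5, [[200, 205], [203, 220], [207, 214], [214, 215], [208, 228], [209, 237], [226, 239], [229, 235], [253, 245], [256, 249], [281, 248], [282, 241], [272, 235], [275, 223], [285, 221], [286, 205], [273, 205], [271, 210], [264, 210], [261, 205]])
95 (np.True_, 40.5, [[263, 24
[... 259 characters left out ...]
1, 248], [282, 240], [273, 235], [273, 225], [286, 221], [286, 205]])
120 (np.True_, 32.5, [[264, 245], [267, 242], [273, 246], [270, 249]])
120 (np.True_, 45.0, [[237, 209], [247, 208], [250, 211], [239, 212]])
tip (array([0.56385734, 0.15952737, 0.09263887]), np.float64(0.004111682943073642)) (array([0.56563523, 0.15959812, 0.09271091]), np.float64(0.00155483673131365)) (array([0.56286538, 0.15869482, 0.08838665]), np.float64(0.0017479173586613518))
col (array([0.56481803, 0.16028479, 0.05876943]), np.float64(0.004505721110458617)) (array([0.56459436, 0.16195701, 0.06386929]), np.float64(0.005306116149171463)) (array([0.56266032, 0.16372664, 0.06186324]), np.float64(0.0009664500139425649))
```

Run:
```python
from m import *
c=snap('wrist');p=get_state()['tool_pos']
for z,A,B in((.143,(330,222),(392,228)),(.119,(329,209.5),(374,213.5))):
    a,b=onz(c,*A,z)[:2],onz(c,*B,z)[:2];d=b-a;L=np.linalg.norm(d);d/=L;n=np.array([d[1],-d[0]])
    ce=(a+b)/2+.018*n;h=ce-p[:2]
    print(z,L,'edge yaw',np.degrees(np.arctan2(d[1],d[0])),'centre',ce,'rel',h,np.hypot(*h),np.degrees(np.arctan2(h[1],h[0])))
```

```text
0.143 0.0391880772403967 edge yaw -3.4697645574422133 centre [0.55956071 0.06351344] rel [ 0.06270879 -0.00495126] 0.06290395345767034 -4.514501392785155
0.119 0.032308818479939806 edge yaw -2.8963523290947033 centre [0.56196861 0.06245013] rel [ 0.06511669 -0.00601457] 0.06539387311357746 -5.277208951116678
```

Request:
send_rows(motion=[{"x":0.5,"y":0.07,"z":0,"rx":0,"ry":0,"rz":0,"jaw":0},{"x":1,"y":0.07,"z":0,"rx":0,"ry":0,"rz":0,"jaw":0},{"x":1.5,"y":0.07,"z":0,"rx":0,"ry":0,"rz":0,"jaw":0},{"x":1.5,"y":0.07,"z":0,"rx":0,"ry":0,"rz":0,"jaw":0},{"x":1.5,"y":0.07,"z":0,"rx":0,"ry":0,"rz":0,"jaw":0}])

```text
clock: 11.1
tool_pos: [0.4975, 0.1314, 0.1229]
eef_rot: [0.69, 0.724, 0.0, -0.0]
contact_force: [0.4, -0.7, -1.7]
opening: 0.234
finger_force: 55.0
```

Request:
send_rows(motion=[{"x":1.5,"y":0.07,"z":0,"rx":0,"ry":0,"rz":0,"jaw":0},{"x":1.2,"y":0.07,"z":0,"rx":0,"ry":0,"rz":0,"jaw":0},{"x":0.6,"y":0.07,"z":0,"rx":0,"ry":0,"rz":0,"jaw":0},{"x":0.36,"y":0.07,"z":0,"rx":0,"ry":0,"rz":0,"jaw":0},{"x":0,"y":0.07,"z":0,"rx":0,"ry":0,"rz":0,"jaw":0}])

```text
clock: 11.6
tool_pos: [0.4994, 0.1664, 0.1228]
eef_rot: [0.69, 0.724, -0.0, 0.0]
contact_force: [1.2, -1.2, -1.9]
opening: 0.235
finger_force: 55.0
```

Run:
```python
from m import *
c=snap('wrist','w7.png');a=snap('scene','a7.png');b=snap('side','b7.png');s=get_state();p=s['tool_pos'];print(s['clock'],p)
for o in hub(c,(300,190,420,262),120)+hub(c,(300,190,420,262),95): print(o)
# expected positions of a correctly placed hub
for z in(.119,.143):
    print(z,[np.round(proj(b,(.5635+x,.16+y,z))).tolist() for x in(-.018,.018) for y in(-.018,.018)])
u,v=map(int,proj(b,(.5635,.16,.12)));
for t in(70,95):
    for o in hub(b,(u-45,v-45,u+45,v+35),t): print(t,o)
```

```text
11.75 [0.4994118  0.16530253 0.12272841]
(np.False_, 4929.5, [[300, 190], [300, 261], [385, 261], [394, 229], [377, 213], [380, 190], [349, 190], [353, 199], [351, 209], [329, 209], [325, 221], [320, 219], [319, 197], [319, 218], [309, 218], [304, 205], [309, 190]])
(np.True_, 100.0, [[349, 249], [357, 246], [358, 240], [365, 241], [361, 252]])
(np.False_, 3662.0, [[300, 214], [300, 221], [327, 225], [322, 228], [326, 230], [324, 238], [315, 234], [312, 237], [311, 233], [310, 237], [302, 235], [305, 231], [301, 229], [307, 225], [300, 225], [300, 261], [384, 261], [381, 255], [385, 256], [387, 250], [386, 236], [374, 231], [378, 231], [380, 227], [393, 229], [376, 213], [353, 209], [329, 210], [327, 220], [323, 222], [320, 220], [319, 198], [320, 216], [317, 221], [309, 219], [306, 214]])
(np.True_, 123.0, [[365, 241], [361, 252], [349, 250], [350, 247], [357, 245], [359, 239]])
(np.True_, 50.5, [[356, 233], [364, 232], [365, 236], [357, 238]])
(np.True_, 28.0, [[345, 227], [351, 225], [353, 228], [347, 231]])
0.119 [[231.0, 267.0], [228.0, 287.0], [206.0, 265.0], [203.0, 286.0]]
0.
[... 647 characters left out ...]
1.0, [[213, 231], [229, 231]])
95 (np.False_, 4810.0, [[187, 230], [189, 248], [194, 252], [194, 258], [202, 261], [200, 275], [191, 277], [189, 288], [183, 291], [181, 309], [208, 309], [204, 304], [204, 296], [211, 287], [217, 286], [222, 289], [225, 287], [233, 295], [232, 304], [228, 309], [258, 309], [258, 291], [251, 290], [250, 285], [261, 285], [261, 263], [256, 259], [256, 253], [261, 250], [254, 249], [261, 248], [252, 248], [251, 252], [249, 249], [251, 243], [253, 246], [261, 246], [254, 245], [261, 244], [261, 230]])
95 (np.True_, 65.0, [[201, 253], [210, 251], [218, 255], [208, 256]])
95 (np.True_, 161.5, [[232, 242], [229, 250], [201, 249], [202, 244], [229, 246], [229, 242]])
```

The hub hasn't swung. Lowering in stages while watching the force.

Request:
send_rows(motion=[{"x":0,"y":0,"z":0.8,"rx":0,"ry":0,"rz":0,"jaw":0},{"x":0,"y":0,"z":0.8,"rx":0,"ry":0,"rz":0,"jaw":0},{"x":0,"y":0,"z":0.8,"rx":0,"ry":0,"rz":0,"jaw":0},{"x":0,"y":0,"z":0.4,"rx":0,"ry":0,"rz":0,"jaw":0},{"x":0,"y":0,"z":0,"rx":0,"ry":0,"rz":0,"jaw":0}])

```text
clock: 12.25
tool_pos: [0.4987, 0.1661, 0.0939]
eef_rot: [0.69, 0.724, -0.001, -0.0]
contact_force: [-0.1, 0.1, -2.4]
opening: 0.239
finger_force: 55.0
```

Request:
send_rows(motion=[{"x":0,"y":0,"z":0.3,"rx":0,"ry":0,"rz":0,"jaw":0},{"x":0,"y":0,"z":0.3,"rx":0,"ry":0,"rz":0,"jaw":0},{"x":0,"y":0,"z":0.3,"rx":0,"ry":0,"rz":0,"jaw":0},{"x":0,"y":0,"z":0.3,"rx":0,"ry":0,"rz":0,"jaw":0},{"x":0,"y":0,"z":0,"rx":0,"ry":0,"rz":0,"jaw":0}])

```text
clock: 12.75
tool_pos: [0.4991, 0.1662, 0.0824]
eef_rot: [0.69, 0.724, -0.0, -0.0]
contact_force: [0.5, -0.5, -2.2]
opening: 0.234
finger_force: 55.0
```

Request:
send_rows(motion=[{"x":0,"y":0,"z":0.2,"rx":0,"ry":0,"rz":0,"jaw":0},{"x":0,"y":0,"z":0.2,"rx":0,"ry":0,"rz":0,"jaw":0},{"x":0,"y":0,"z":0.2,"rx":0,"ry":0,"rz":0,"jaw":0},{"x":0,"y":0,"z":0.2,"rx":0,"ry":0,"rz":0,"jaw":0},{"x":0,"y":0,"z":0,"rx":0,"ry":0,"rz":0,"jaw":0}])

```text
clock: 13.25
tool_pos: [0.4991, 0.1662, 0.0745]
eef_rot: [0.69, 0.724, -0.0, -0.0]
contact_force: [-1.1, -0.1, -2.1]
opening: 0.237
finger_force: 55.0
```

Request:
send_rows(motion=[{"x":0,"y":0,"z":0.2,"rx":0,"ry":0,"rz":0,"jaw":0},{"x":0,"y":0,"z":0.2,"rx":0,"ry":0,"rz":0,"jaw":0},{"x":0,"y":0,"z":0.2,"rx":0,"ry":0,"rz":0,"jaw":0},{"x":0,"y":0,"z":0.2,"rx":0,"ry":0,"rz":0,"jaw":0},{"x":0,"y":0,"z":0,"rx":0,"ry":0,"rz":0,"jaw":0}])

```text
clock: 13.75
tool_pos: [0.4992, 0.1663, 0.0668]
eef_rot: [0.69, 0.724, -0.0, 0.0]
contact_force: [-1.3, 0.1, 0.3]
opening: 0.233
finger_force: 55.0
```

Request:
send_rows(motion=[{"x":0,"y":0,"z":0.15,"rx":0,"ry":0,"rz":0,"jaw":0},{"x":0,"y":0,"z":0.15,"rx":0,"ry":0,"rz":0,"jaw":0},{"x":0,"y":0,"z":0,"rx":0,"ry":0,"rz":0,"jaw":0},{"x":0,"y":0,"z":0,"rx":0,"ry":0,"rz":0,"jaw":0},{"x":0,"y":0,"z":0,"rx":0,"ry":0,"rz":0,"jaw":0}])

```text
clock: 14.25
tool_pos: [0.4986, 0.1666, 0.0652]
eef_rot: [0.69, 0.724, 0.0, 0.0]
contact_force: [-7.2, -0.1, 14.4]
opening: 0.235
finger_force: 55.3
```

Run:
```python
from m import *
c=snap('wrist','w8.png');a=snap('scene','a8.png');b=snap('side','b8.png');s=get_state()
print({k:np.round(v,4) for k,v in s.items() if k in('clock','tool_pos','contact_force','moment')})
for o in hub(c,(300,190,420,262),120): print(o)
for z in(.062,.086): print(z,[np.round(proj(b,(.5635+x,.16+y,z)),1).tolist() for x in(-.018,.018) for y in(-.018,.018)])
for o in hub(b,(185,255,250,320),70)+hub(b,(185,255,250,320),100): print(o)
```

```text
{'clock': np.float64(14.4), 'tool_pos': array([0.4986, 0.1666, 0.0652]), 'contact_force': array([-6.3591, -0.4742, 13.7502]), 'moment': array([-0.1867,  0.6392,  0.0035])}
(np.False_, 8071.0, [[300, 190], [300, 261], [407, 261], [419, 190]])
(np.True_, 693.0, [[342, 238], [346, 235], [373, 237], [373, 256], [370, 259], [361, 259], [346, 252], [350, 257], [343, 259], [340, 256]])
(np.True_, 36.5, [[326, 214], [327, 223], [322, 220]])
(np.True_, 306.5, [[332, 209], [341, 204], [355, 203], [366, 207], [373, 214], [346, 213]])
0.062 [[231.1, 288.3], [229.1, 308.7], [208.4, 287.0], [205.4, 307.4]]
0.086 [[230.9, 279.5], [228.8, 300.1], [207.6, 278.2], [204.5, 298.7]]
(np.False_, 213.5, [[219, 279], [226, 279], [232, 282], [232, 286], [239, 286], [242, 291], [233, 292], [240, 292], [249, 299], [249, 280]])
(np.False_, 128.0, [[233, 269], [233, 277], [249, 277], [249, 269]])
(np.False_, 868.5, [[190, 279], [197, 278], [199, 287], [203, 288], [204, 274], [212, 273], [216, 266], [249, 267], [249, 255], [234, 255], [233, 258], [193, 255], [191, 266], [194, 276]])
(np.True_, 34.0, [[193, 269], [211, 269]])
(np.True_, 30.0, [[215, 262], [231, 262]])
(np.False_, 3844.5, [[193, 255], [193, 276], [190, 278], [189, 288], [185, 291], [185, 319], [249, 319], [249, 269], [236, 268], [249, 267], [249, 255], [222, 255], [219, 258], [215, 255]])
(np.True_, 80.5, [[207, 308], [227, 310], [215, 313]])
(np.True_, 152.5, [[211, 288], [219, 286], [222, 289], [220, 287], [224, 286], [226, 296], [213, 297]])
(np.True_, 84.0, [[233, 272], [232, 278], [204, 275]])
```

The crank is fully seated: it met the collar at z = 65 mm, as predicted. I'll ease the press and start winding in 20° chords of radius 65 mm about the spindle, tool orientation fixed.

Request:
send_rows(motion=[{"x":0,"y":0,"z":-0.1,"rx":0,"ry":0,"rz":0,"jaw":0},{"x":2.15,"y":0.7,"z":0,"rx":0,"ry":0,"rz":0,"jaw":0},{"x":1.78,"y":1.39,"z":0,"rx":0,"ry":0,"rz":0,"jaw":0},{"x":1.2,"y":1.91,"z":0,"rx":0,"ry":0,"rz":0,"jaw":0},{"x":0.47,"y":2.21,"z":0,"rx":0,"ry":0,"rz":0,"jaw":0}])

```text
clock: 14.9
tool_pos: [0.5567, 0.2292, 0.0656]
eef_rot: [0.689, 0.725, 0.0, -0.002]
contact_force: [-3.8, 0.3, 3.9]
opening: 0.234
finger_force: 55.0
```

```bash
cat > k.py <<'E'
from m import *
s=get_state();p=s['tool_pos'];d=p[:2]-[.5635,.16]
print({k:np.round(v,3) for k,v in s.items() if k in('clock','tool_pos','eef_rot','contact_force','moment','opening')},'R',np.hypot(*d).round(4),'ang',np.degrees(np.arctan2(d[1],d[0])).round(1))
E
python3 k.py
```

```text
{'clock': np.float64(14.9), 'tool_pos': array([0.557, 0.229, 0.066]), 'eef_rot': array([ 0.689,  0.725,  0.   , -0.002]), 'contact_force': array([-3.774,  0.346,  3.938]), 'moment': array([-0.202,  0.773, -0.037]), 'opening': np.float64(0.234)} R 0.0696 ang 95.6
```

Request:
send_rows(motion=[{"x":-0.5,"y":2.24,"z":0,"rx":0,"ry":0,"rz":0,"jaw":0},{"x":-1.06,"y":1.99,"z":0,"rx":0,"ry":0,"rz":0,"jaw":0},{"x":-1.68,"y":1.51,"z":0,"rx":0,"ry":0,"rz":0,"jaw":0},{"x":-2.09,"y":0.85,"z":0,"rx":0,"ry":0,"rz":0,"jaw":0},{"x":-2.26,"y":0.08,"z":0,"rx":0,"ry":0,"rz":0,"jaw":0}])

```text
clock: 15.4
tool_pos: [0.6289, 0.1552, 0.0657]
eef_rot: [0.69, 0.724, 0.002, -0.002]
contact_force: [-7.9, 4.0, 7.5]
opening: 0.231
finger_force: 55.2
```

```bash
python3 k.py
```

```text
{'clock': np.float64(15.4), 'tool_pos': array([0.629, 0.155, 0.066]), 'eef_rot': array([ 0.69 ,  0.724,  0.002, -0.002]), 'contact_force': array([-7.948,  3.98 ,  7.463]), 'moment': array([0.965, 2.072, 0.037]), 'opening': np.float64(0.231)} R 0.0656 ang -4.2
```

Request:
send_rows(motion=[{"x":-2.15,"y":-0.8,"z":0,"rx":0,"ry":0,"rz":0,"jaw":0},{"x":-1.78,"y":-1.39,"z":0,"rx":0,"ry":0,"rz":0,"jaw":0},{"x":-1.2,"y":-1.91,"z":0,"rx":0,"ry":0,"rz":0,"jaw":0},{"x":-0.47,"y":-2.21,"z":0,"rx":0,"ry":0,"rz":0,"jaw":0},{"x":0.31,"y":-2.24,"z":0,"rx":0,"ry":0,"rz":0,"jaw":0}])

```text
clock: 15.9
tool_pos: [0.5491, 0.0999, 0.066]
eef_rot: [0.69, 0.724, 0.006, 0.0]
contact_force: [5.5, 9.5, -3.1]
opening: 0.238
finger_force: 55.0
```

```bash
python3 k.py
```

```text
{'clock': np.float64(15.9), 'tool_pos': array([0.549, 0.1  , 0.066]), 'eef_rot': array([0.69 , 0.724, 0.006, 0.   ]), 'contact_force': array([ 5.524,  9.495, -3.145]), 'moment': array([ 2.151, -1.426, -0.023]), 'opening': np.float64(0.238)} R 0.0618 ang -103.5
```

Request:
send_rows(motion=[{"x":1.2,"y":-1.99,"z":0.05,"rx":0,"ry":0,"rz":0,"jaw":0},{"x":1.78,"y":-1.51,"z":0,"rx":0,"ry":0,"rz":0,"jaw":0},{"x":2.09,"y":-0.85,"z":0,"rx":0,"ry":0,"rz":0,"jaw":0},{"x":2.26,"y":-0.08,"z":0,"rx":0,"ry":0,"rz":0,"jaw":0},{"x":2.15,"y":0.7,"z":0,"rx":0,"ry":0,"rz":0,"jaw":0}])

```text
clock: 16.4
tool_pos: [0.5028, 0.1879, 0.0654]
eef_rot: [0.69, 0.724, -0.002, 0.001]
contact_force: [-1.1, -3.5, 10.6]
opening: 0.232
finger_force: 55.2
```

```bash
python3 k.py
python3 - <<'E'
from m import *
c=snap('wrist','w9.png');b=snap('side','b9.png')
E
```

```text
{'clock': np.float64(16.4), 'tool_pos': array([0.503, 0.188, 0.065]), 'eef_rot': array([ 0.69 ,  0.724, -0.002,  0.001]), 'contact_force': array([-1.148, -3.466, 10.577]), 'moment': array([-0.961, -0.34 ,  0.055]), 'opening': np.float64(0.232)} R 0.0668 ang 155.3
```

Request:
send_rows(motion=[{"x":1.78,"y":1.39,"z":0,"rx":0,"ry":0,"rz":0,"jaw":0},{"x":1.2,"y":1.91,"z":0,"rx":0,"ry":0,"rz":0,"jaw":0},{"x":0.47,"y":2.21,"z":0,"rx":0,"ry":0,"rz":0,"jaw":0},{"x":-0.31,"y":2.24,"z":0,"rx":0,"ry":0,"rz":0,"jaw":0},{"x":-1.06,"y":1.99,"z":0,"rx":0,"ry":0,"rz":0,"jaw":0}])

```text
clock: 17.0
tool_pos: [0.6007, 0.2183, 0.0656]
eef_rot: [0.689, 0.725, 0.002, -0.002]
contact_force: [-2.5, 1.6, 6.9]
opening: 0.235
finger_force: 55.1
```

```bash
python3 k.py
```

```text
{'clock': np.float64(17.0), 'tool_pos': array([0.601, 0.218, 0.066]), 'eef_rot': array([ 0.689,  0.725,  0.002, -0.002]), 'contact_force': array([-2.504,  1.574,  6.909]), 'moment': array([0.067, 1.037, 0.005]), 'opening': np.float64(0.235)} R 0.0691 ang 57.4
```

Request:
send_rows(motion=[{"x":-1.68,"y":1.51,"z":0,"rx":0,"ry":0,"rz":0,"jaw":0},{"x":-2.09,"y":0.85,"z":0,"rx":0,"ry":0,"rz":0,"jaw":0},{"x":-2.26,"y":0.08,"z":0,"rx":0,"ry":0,"rz":0,"jaw":0},{"x":-2.15,"y":-0.75,"z":0,"rx":0,"ry":0,"rz":0,"jaw":0},{"x":-1.78,"y":-1.39,"z":0,"rx":0,"ry":0,"rz":0,"jaw":0}])

```text
clock: 17.5
tool_pos: [0.6101, 0.1171, 0.0657]
eef_rot: [0.69, 0.723, 0.004, -0.0]
contact_force: [-2.9, 7.5, 3.4]
opening: 0.231
finger_force: 55.1
```

```bash
python3 k.py
```

```text
{'clock': np.float64(17.5), 'tool_pos': array([0.61 , 0.117, 0.066]), 'eef_rot': array([ 0.69 ,  0.723,  0.004, -0.   ]), 'contact_force': array([-2.907,  7.52 ,  3.391]), 'moment': array([ 1.671,  0.665, -0.038]), 'opening': np.float64(0.231)} R 0.0634 ang -42.7
```

Request:
send_rows(motion=[{"x":-1.1,"y":-1.91,"z":0,"rx":0,"ry":0,"rz":0,"jaw":0},{"x":-0.4,"y":-2.21,"z":0,"rx":0,"ry":0,"rz":0,"jaw":0},{"x":0.31,"y":-2.24,"z":0.05,"rx":0,"ry":0,"rz":0,"jaw":0},{"x":1.06,"y":-1.99,"z":0,"rx":0,"ry":0,"rz":0,"jaw":0},{"x":1.68,"y":-1.51,"z":0,"rx":0,"ry":0,"rz":0,"jaw":0}])

```text
clock: 18.0
tool_pos: [0.5117, 0.1243, 0.0654]
eef_rot: [0.691, 0.722, 0.002, 0.002]
contact_force: [4.5, -1.8, 6.9]
opening: 0.234
finger_force: 55.2
```

Request:
send_rows(motion=[{"x":2.09,"y":-0.85,"z":0,"rx":0,"ry":0,"rz":0,"jaw":0},{"x":2.26,"y":-0.08,"z":0,"rx":0,"ry":0,"rz":0,"jaw":0},{"x":2.15,"y":0.7,"z":0,"rx":0,"ry":0,"rz":0,"jaw":0},{"x":1.2,"y":0.8,"z":0,"rx":0,"ry":0,"rz":0,"jaw":0},{"x":0,"y":0,"z":0,"rx":0,"ry":0,"rz":0,"jaw":0}])

```text
clock: 18.5
tool_pos: [0.5139, 0.2063, 0.0654]
eef_rot: [0.689, 0.724, 0.004, 0.001]
contact_force: [-0.6, 2.9, 7.7]
opening: 0.232
finger_force: 55.1
```

```bash
python3 k.py
python3 - <<'E'
from m import *
c=snap('wrist','w10.png');b=snap('side','b10.png');a=snap('scene','a10.png')
E
```

```text
{'clock': np.float64(18.5), 'tool_pos': array([0.514, 0.206, 0.065]), 'eef_rot': array([0.689, 0.724, 0.004, 0.001]), 'contact_force': array([-0.642,  2.887,  7.738]), 'moment': array([ 0.473, -0.342,  0.021]), 'opening': np.float64(0.232)} R 0.0679 ang 136.9
```

The handle has swept about 757°. Let go gently and lift off.

Request:
send_rows(motion=[{"x":0,"y":0,"z":-0.05,"rx":0,"ry":0,"rz":0,"jaw":2.4},{"x":0,"y":0,"z":0,"rx":0,"ry":0,"rz":0,"jaw":3.2},{"x":0,"y":0,"z":0,"rx":0,"ry":0,"rz":0,"jaw":4},{"x":0,"y":0,"z":0,"rx":0,"ry":0,"rz":0,"jaw":4},{"x":0,"y":0,"z":0,"rx":0,"ry":0,"rz":0,"jaw":4}])

```text
clock: 19.15
tool_pos: [0.511, 0.2023, 0.0641]
eef_rot: [0.69, 0.723, -0.0, -0.0]
contact_force: [-0.1, -0.6, -0.7]
opening: 0.449
finger_force: 0.0
```

Request:
send_rows(motion=[{"x":0,"y":0,"z":-0.5,"rx":0,"ry":0,"rz":0,"jaw":4},{"x":0,"y":0,"z":-1.5,"rx":0,"ry":0,"rz":0,"jaw":4},{"x":0,"y":0,"z":-2.5,"rx":0,"ry":0,"rz":0,"jaw":4},{"x":0,"y":0,"z":-3,"rx":0,"ry":0,"rz":0,"jaw":4},{"x":0,"y":0,"z":-3,"rx":0,"ry":0,"rz":0,"jaw":4}])

```text
clock: 19.65
tool_pos: [0.5108, 0.2024, 0.1705]
eef_rot: [0.69, 0.724, -0.0, -0.0]
contact_force: [0.6, -0.5, 0.2]
opening: 0.455
finger_force: 0.0
```

Request:
send_rows(motion=[{"x":-3,"y":-1,"z":0,"rx":0,"ry":0,"rz":0,"jaw":4},{"x":-4,"y":-1,"z":0,"rx":0,"ry":0,"rz":0,"jaw":4},{"x":-4,"y":-1,"z":0,"rx":0,"ry":0,"rz":0,"jaw":4},{"x":-3,"y":0,"z":0,"rx":0,"ry":0,"rz":0,"jaw":4},{"x":0,"y":0,"z":0,"rx":0,"ry":0,"rz":0,"jaw":4}])

```text
clock: 20.15
tool_pos: [0.4872, 0.0554, 0.1693]
eef_rot: [0.693, 0.721, -0.002, 0.001]
contact_force: [0.1, 0.9, 0.1]
opening: 0.451
finger_force: 0.0
```

Run:
```python
from m import *
a=snap('scene','a11.png');b=snap('side','b11.png')
print(get_state()['clock'],get_state()['contact_force'],get_state()['tool_pos'])
# brown handle top, triangulated
o=[]
for s in(a,b):
    h=cv2.cvtColor(s['img'],cv2.COLOR_RGB2HSV);m=cv2.inRange(h,(5,90,40),(16,200,200))
    u,v=map(int,proj(s,(.514,.206,.1)));r=np.zeros_like(m);r[max(0,v-40):v+40,max(0,u-40):u+40]=255;m&=r
    ys,xs=np.where(m);print(len(xs),xs.min(),xs.max(),ys.min(),ys.max(),'pred top',np.round(proj(s,(.514,.206,.12)),1),'base',np.round(proj(s,(.514,.206,.072)),1));o.append((xs.mean(),ys.mean()))
print(tri(ray(a,*o[0]),ray(b,*o[1])))
```

```text
20.25 [ 0.0728291   0.24298623 -0.06169749] [0.4879684  0.06102293 0.16964714]
196 359 377 282 307 pred top [369.4 288.5] base [360.8 302.6]
342 243 258 299 328 pred top [249.6 305.8] base [249.  323.6]
(array([0.5123403 , 0.20809758, 0.1010231 ]), np.float64(0.00042426071571081893))
```

The crank is released and upright on the spindle, with the handle at R of about 67 mm and the right height. I'll check numerically that the jaw moved about 38 mm.

Run:
```python
from m import *
b=snap('side')
A=cv2.imread('pics/b.png',0);B=cv2.imread('pics/b11.png',0)
for n,I in(('before',A),('after',B)):
    print(n,I[300:384:3,190].tolist(),I[300:384:3,212].tolist())
print([(v,onz(b,212,v,.06)[:2].round(3).tolist()) for v in(318,330,345,360,375)])
```

```text
before [68, 70, 68, 68, 70, 69, 71, 66, 70, 129, 120, 131, 107, 111, 113, 71, 54, 128, 124, 123, 128, 137, 115, 104, 111, 120, 90, 111] [99, 116, 127, 123, 67, 67, 69, 67, 68, 124, 127, 131, 112, 113, 109, 52, 61, 127, 125, 125, 129, 145, 115, 109, 110, 117, 94, 96]
after [82, 75, 79, 81, 78, 84, 74, 76, 81, 151, 137, 148, 124, 131, 126, 108, 116, 119, 125, 130, 128, 132, 135, 139, 62, 62, 158, 142] [72, 64, 56, 151, 76, 79, 76, 75, 83, 146, 144, 150, 126, 131, 125, 129, 126, 145, 144, 146, 147, 56, 70, 70, 63, 68, 160, 142]
[(318, [0.57, 0.194]), (330, [0.567, 0.213]), (345, [0.565, 0.235]), (360, [0.562, 0.257]), (375, [0.56, 0.277])]
```

The jaw edge moved from row 350 to row 377, about 38 mm, which is two turns. Handing in.

```bash
python3 -c "
from plant import *
print(finish_job())"
```

```text
the job is handed in; nothing more can be done
None
```

The crank is fully down on the spindle and was wound two turns clockwise, which opened the jaw by about 38 mm; it was then let go and the job handed in at about 20 s of robot time, with no verdict returned.

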